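Close the capsule keeper: fold its flap over and tuck it under the lip

ROBOT

A 7-joint arm with a two-finger parallel gripper is mounted at the origin on the work surface. World frame = base frame: x ahead of the robot, y to its left, z up, the work surface at z = 0. Lengths are in m, angles in rad, forces in N, time in s.
With the tool pointing down it reaches from about 0.425 to 0.825 m from the base axis. Payload 3.6 kg.
Tool frame: the origin (TCP) lies at the very end of the fingers, on their centre line; the grasp point (between the pads) lies 19 mm behind it; z points along the fingers, y is the line along which they close (so a half turn about z gives the same grasp; the last joint's range is limited). The gripper opens to 85 mm and grips with 20 to 120 N. Pads are 22 mm wide; open, the fingers measure 114 mm over their backs; the gripper's body (76 mm by 85 mm) begins 54 mm behind the grasp point. The pads swing forward as they close: fully open they stand 13 mm farther back than shut.
Start: joints at [1.21, 0.615, -0.013, 1.423, 0.008, 1.103, -0.04], TCP at [0.213, -0.614, 0.231] pointing down, gripper open.
Joint ranges: [-3.12, 3.12], [-0.3, 2.06], [-1.34, 1.32], [0.26, 2.42], [-1.36, 4.5], [0.01, 1.98], [-2.84, 2.84]. Speed limits (rad/s): [2.79, 2.79, 3.14, 3.14, 3.14, 3.14, 3.14].

INTERFACE

Orientations are given as a unit quaternion [w, x, y, z].
In Python, from cell import read_state, camera, get_calibration, hand_in gives the robot as it stands.
- The arm moves only by the tool servo_tool, never from a script. Its argument "moves" is a list of rows, each a list of 5 numbers: the shift along the tool's x, y, z in cm, then the turn about the tool's z in rad, then the opening, from 0 (shut) to 1 (fully open). A call has exactly 8 rows; each row is the pose to reach, as a shift and turn from the pose commanded when the call began, along the tool's axes at that moment; what a row does not reach only later rows make up. A row lasts 1/12 s, in which the tool goes at most 41.7 mm and 7.16 degrees, less where a joint would pass 70% of its speed; a pose out of reach is approached as far as the arm can. A call with a gripper value outside its range is refused whole. The fingers move at their own pace and stop on an object; "force" is the grip in N (left out, the last holds). Time passes only in rows, so rows that repeat a pose let the fingers close, or fill a call up. It gives the time, the measured TCP pose, the force, the opening and the grip force at its end, in the units of the state.
- read_state(): the state, without advancing time (a new reading comes with each control period).
- camera(name): name is "scene" or "top" or "wrist"; returns the picture (480x640x3 uint8, red, green, blue); there is no depth.
- get_calibration(name): a dict with "fx", "fy", "cx", "cy" (pixels), "T" (4x4, takes a point from camera to world coordinates). Camera axes: x right, y up, looking along -z (the intrinsics and any distortion apply to the point x, -y, -z); pixel columns grow to the right and rows downward; lengths in m; the calibration is good to about 2 mm. The wrist camera is an equidistant fisheye: a pixel r from the principal point sees the ray r / f radians off the axis. A picture is of the moment at which its call begins: read the wrist's pose just before it. get_calibration takes no time and is no camera call; for the wrist camera it gives the pose at the moment of the call.
- hand_in(): hands the job in; it is judged then, once.
The state is a dict: "time": time; "joints": joint angles; "dq": joint speeds; "effort": joint torques, N m; "ee_pos": TCP position; "eef_rot": TCP orientation; "wrist_force": force on the tool from outside, world axes, zero at the start; "wrist_torque": the same for the moment, N m; "opening": opening from 0.0 (shut) to 1.0 (fully open); "gripper_force": force on a finger pad.
Only numpy, scipy, OpenCV 4.12 (cv2) and the standard library are available. Lean on these libraries where they do the work, as an engineer would, in place of code of your own. Each camera call takes 0.05 s, during which the arm holds its last target. There are 200 camera calls.

TASK

Close the coffee-capsule keeper: push its standing grey flap over until it lies flat on the tub, keep it pressed down against its spring, and push it forward so that its free edge goes well in beneath the tub's retaining lip and stays tucked when you let go. Work gently with the fingertips only, never pinching the flap or lifting anything, and leave the jars, tins and other pantry things standing where they are.

Things in the scene. Friction and masses are not known exactly. Their poses are not given: they have to be found in the camera images.
- keeper: White open plastic tub, 177 (x) x 130 (y) mm, side walls 88 mm high, fixed to the counter, coffee capsules low inside. Origin: on the counter under its middle (tub from x = -92 to +85 mm). +x points to the hinge end, -x to the lip end (roughly facing the robot). The lip, along the whole -x end, spans x = -92 to -70 mm; its flat part (x below -77) has its underside 96.5 mm above the counter.
- flap (a joint): Flap's hinge angle, rad: 0 = flat on the tub, pi/2 upright, 2.0 = stop, leaning back. A spring lifts it towards about 1.7 when free (0.1 N m at flat). Axis along the keeper's y, 91 mm above the counter, at the keeper's x = +60 mm minus joint carriage. Tucked it reads 0 to 0.03. It folds flat past the lip only while the carriage is back (below 5 mm).
- carriage (a joint): How far (m) the flap and its hinge have slid along the keeper's -x, towards the lip: 0 = fully back, 0.020 = fully forward (stop). No spring; takes about 5 N to slide and stays where left. With the flap flat, its free edge is at the keeper's x = -65 mm minus this.
- flap_step (a point): Mid-top of the steep face of the push step on the flap's outer (when flat, upper) face: a wedge 100 mm long along the hinge direction; steep face towards the hinge, 10 mm high, 85 mm from the hinge axis, sloping off to 107 mm. Push there to slide the flap. Flap: grey plate 112 mm wide, 4 mm thick, 4 to 125 mm from the axis (mid-thickness). Site x: towards the hinge; z: out of the outer face.
- flap_edge (a point): Middle of the flap's free edge, half-way through its thickness, 125 mm from the hinge axis; this edge goes beneath the lip. Axes as for flap_step.
- lip_edge (a point): Mid-width of the retaining lip's inner edge, at the keeper's x = -70 mm, 100.5 mm above the counter. From here to x = -77 mm the lip is bent up as a lead-in (top at 105 mm); beyond it is flat, top at 100.5 mm. Axes as the keeper's.
- basket: Brown wicker basket, 190 x 160 x 100 mm high, fixed, left or right of the keeper. Origin under its middle. Leave alone.
- tin: Aluminium tin, 60 mm diameter, 85 mm high, standing in the basket. Leave alone. Origin: centre of its underside.
- jar_low: Clear clamp jar of pasta, 72 mm diameter, 75 mm high, beyond the lip end of the keeper. Leave alone. Origin: centre of its underside.
- jar_nuts: Clear clamp jar of nuts, 72 mm diameter, 85 mm high, beyond the hinge end of the keeper. Leave alone. Origin: centre of its underside.
- jar_tall: Tall clear jar of pasta, 90 mm diameter, 200 mm high, far left. Leave alone. Origin: centre of its underside.
- carafe: Glass carafe with cork, 72 mm diameter, 210 mm high, far left. Leave alone. Origin: centre of its underside.
- mug: White mug, 80 mm diameter, 90 mm high, far right. Leave alone. Origin: centre of its underside.
- canister: White ceramic canister, 100 mm diameter, 135 mm high, far right. Leave alone. Origin: centre of its underside.

How it is judged:
By the outcome, as a careful person would: the job done as asked, in the order asked, and still so for the second after the job is handed in, with the robot touching nothing.
It also fails if it takes over 48 s, if anything falls off the work surface, if the arm or the gripper's body presses on something with over 40 N, if the wrist force passes 120 N, or if a joint passes its speed limit or range.

## Working session

There is one attempt and no reset: what is moved stays moved. The work goes in short steps, Python scripts to look and compute and a tool call to move; the robot and the scene stay as the last step left them, time stands still between calls to the robot, and variables do not carry over. Pictures are saved under pics/ and viewed, at most 10 in all, crops included, and the job is handed in when it is done.

Besides the shell and the picture viewer there is one more tool, called after "Request:" as a command line: name --pt "numbers of a row" for each row, then --argument value for the rest. servo_tool: Moves the arm, as the interface text tells. Its arguments: {"type":"object","properties":{"moves":{"type":"array","items":{"type":"array","items":{"type":"number"}}},"force":{"type":"number"}},"required":["moves"]}

```bash
mkdir -p pics
python3 - <<'E'
from cell import *
import cv2
s=read_state();print(s['ee_pos'],s['eef_rot'],s['time'],s['wrist_force'])
for n in('scene','top'):
    cv2.imwrite(f'pics/{n}0.png',camera(n)[:,:,::-1]);print(n,get_calibration(n))
E
```

```text
[ 0.21274129 -0.61336608  0.23014013] [-1.28808987e-03  9.86095051e-01  1.66177141e-01 -2.22602984e-04] 0.0 [-0.26872604 -0.47036701 -0.21083752]
scene {'fx': 536.1193390937336, 'fy': 536.1193390937336, 'cx': 318.4514475865332, 'cy': 247.55032772218007, 'T': array([[ 0.45162858, -0.66023403,  0.6001022 ,  1.43917542],
       [ 0.89217498,  0.33980715, -0.29758177, -0.42391889],
       [-0.00744541,  0.6697926 ,  0.7425109 ,  1.21468202],
       [ 0.        ,  0.        ,  0.        ,  1.        ]])}
top {'fx': 452.49740840061975, 'fy': 452.49740840061975, 'cx': 320.2172904962687, 'cy': 239.23206480499064, 'T': array([[ 0.00142773,  0.99847106, -0.05525844,  0.49546779],
       [-0.99998376,  0.00112065, -0.00558763, -0.00740751],
       [-0.00551716,  0.05526552,  0.99845645,  1.11639289],
       [ 0.        ,  0.        ,  0.        ,  1.        ]])}
```

View pics/scene0.png

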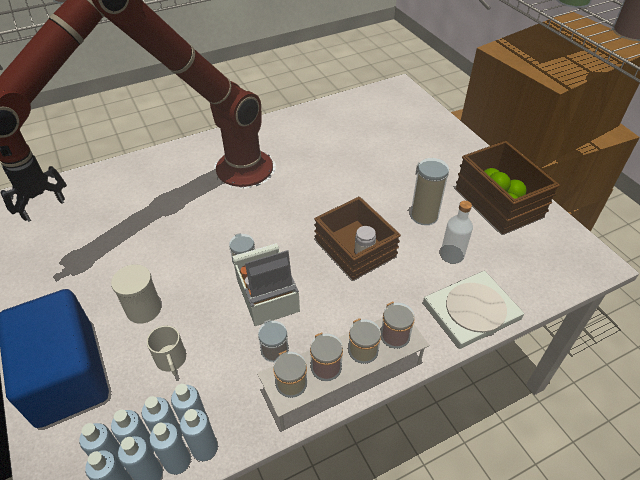

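View pics/top0.png

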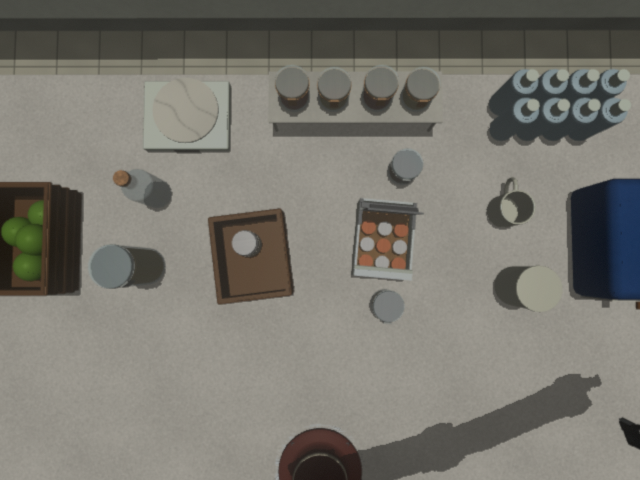

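The top view shows the keeper around (385,242), its lip at row 273, its flap at row 208, and the jars at (388,306) and (406,166). I'll enlarge the keeper in both views.

Run:
```python
import cv2,numpy as np
a=cv2.imread('pics/top0.png')[190:290,335:435];b=cv2.imread('pics/scene0.png')[225:325,220:320]
f=lambda i:cv2.resize(i,(600,600),interpolation=cv2.INTER_CUBIC)
cv2.imwrite('pics/ca.png',f(a));cv2.imwrite('pics/cb.png',f(b))
```

```text
(no output)
```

View pics/ca.png

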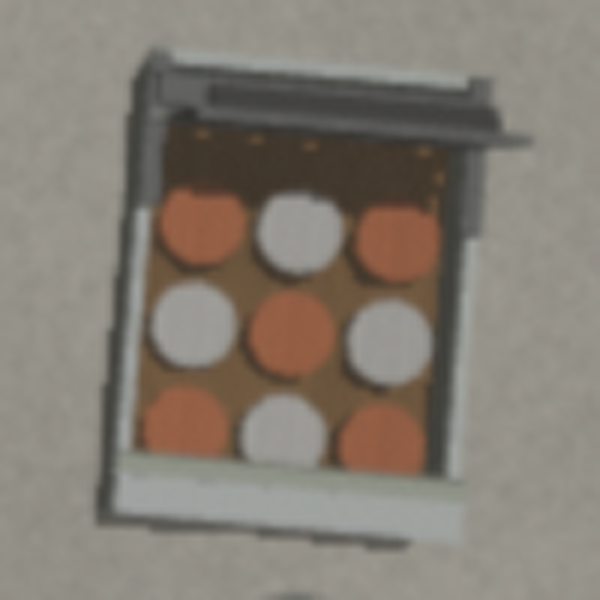

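View pics/cb.png

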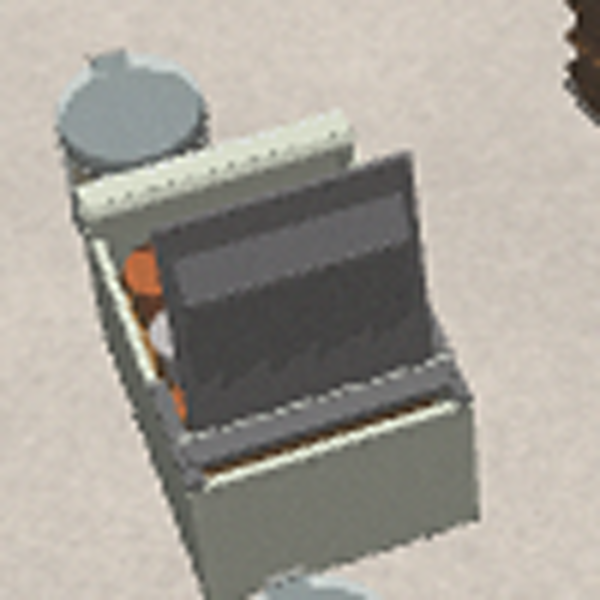

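```bash
cat > h.py <<'E'
import numpy as np
from cell import *
def ray(n,u,v,z):
    c=get_calibration(n);T=c['T'];d=T[:3,:3]@np.array([(u-c['cx'])/c['fx'],-(v-c['cy'])/c['fy'],-1]);o=T[:3,3]
    return o+d*(z-o[2])/d[2]
E
python3 - <<'E'
from h import *
A=lambda u,v,z:ray('top',335+u/6-.42,190+v/6-.42,z)
B=lambda u,v,z:ray('scene',220+u/6-.42,225+v/6-.42,z)
P={}
for k,f,u,v,z in [('lipoutL',A,112,512,.1005),('lipoutR',A,460,542,.1005),('lipinL',A,120,455,.105),('lipinR',A,466,482,.105),
 ('wallL',A,170,52,.088),('wallR',A,470,80,.088),('flapR top',A,535,142,.21),
 ('s wallR(-y)',B,208,490,.088),('s wallL',B,472,402,.088),('s lipoutR',B,78,190,.1005),('s lipoutL',B,340,110,.1005),('s lip in R',B,85,220,.105),('s lip inL',B,353,150,.105),
 ('s flapL',B,412,152,.21),('s flapR',B,155,233,.21),]:
    P[k]=p=f(u,v,z);print(k,p.round(4))
for a,b in [('lipoutL','lipoutR'),('lipinL','lipinR'),('wallL','wallR'),('s wallL','s wallR(-y)'),('s lipoutL','s lipoutR'),('s flapL','s flapR')]:
    d=P[a]-P[b];print(a,np.linalg.norm(d),'yaw',np.degrees(np.arctan2(-d[0],d[1])), (P[a]+P[b])/2)
for n,u,v,z in[('jar_low',388,305,.075),('nuts',406,165,.085)]:print(n,ray('top',u,v,z))
E
```

```text
lipoutL [ 0.4718 -0.0758  0.1005]
lipoutR [ 0.4609 -0.2053  0.1005]
lipinL [ 0.493  -0.0785  0.105 ]
lipinR [ 0.4832 -0.2069  0.105 ]
wallL [ 0.6463 -0.0991  0.088 ]
wallR [ 0.6357 -0.2132  0.088 ]
flapR top [ 0.5982 -0.2104  0.21  ]
s wallR(-y) [ 0.6347 -0.2117  0.088 ]
s wallL [ 0.6437 -0.0903  0.088 ]
s lipoutR [ 0.459  -0.203   0.1005]
s lipoutL [ 0.4684 -0.0754  0.1005]
s lip in R [ 0.4814 -0.2075  0.105 ]
s lip inL [ 0.4982 -0.0816  0.105 ]
s flapL [ 0.5996 -0.0924  0.21  ]
s flapR [ 0.5918 -0.2049  0.21  ]
lipoutL 0.13000878468185734 yaw -4.827714305560663 [ 0.46633087 -0.14052714  0.1005    ]
lipinL 0.1287611986798986 yaw -4.375259632397538 [ 0.48812977 -0.14267151  0.105     ]
wallL 0.11458694907478856 yaw -5.336503897157372 [ 0.64102004 -0.15618896  0.088     ]
s wallL 0.12166511406287422 yaw -4.234170880368484 [ 0.63917597 -0.1509906   0.088     ]
s lipoutL 0.12794511700423633 yaw -4.23582149236151 [ 0.46370186 -0.13916365  0.1005    ]
s flapL 0.11270863456460026 yaw -3.9341138905505235 [ 0.59569109 -0.1486563   0.21      ]
jar_low [ 0.40278514 -0.15666126  0.075     ]
nuts [ 0.72386549 -0.19880972  0.085     ]
```

Run:
```python
from h import *
o=np.array([.556,-.147,0]);y=np.radians(-4.5);R=np.array([[np.cos(y),-np.sin(y),0],[np.sin(y),np.cos(y),0],[0,0,1]])
A=lambda u,v,z:ray('top',335+u/6-.42,190+v/6-.42,z)
B=lambda u,v,z:ray('scene',220+u/6-.42,225+v/6-.42,z)
def tri(a,b):
    M=[];r=[]
    for f,q in((A,a),(B,b)):
        p=f(*q,0);d=f(*q,.3)-p;d/=np.linalg.norm(d);Q=np.eye(3)-np.outer(d,d);M.append(Q);r.append(Q@p)
    x=np.linalg.lstsq(np.vstack(M),np.hstack(r),rcond=None)[0]
    return (R.T@(x-o)*1e3).round(1),[np.linalg.norm(Q@x-q).round(4) for Q,q in zip(M,r)]
print(tri((535,142),(155,233)),tri((205,118),(412,152)))
for z in(.088,.093,.1):print(z,*[(R.T@(B(*q,z)-o)*1e3).round(1) for q in((185,438),(450,355),(185,460),(465,395),(165,385),(430,320))])
print([(R.T@(A(*q,.091)-o)*1e3).round(1) for q in((150,55),(485,85),(145,205),(475,238),(160,120),(470,145))])
```

```text
(array([ 46.4, -57.1, 217.8]), [np.float64(0.0011), np.float64(0.0011)]) (array([ 45.9,  53.6, 218.7]), [np.float64(0.002), np.float64(0.002)])
0.088 [ 53.1 -59.   88. ] [54.7 63.7 88. ] [ 64.4 -62.6  88. ] [78.2 61.9 88. ] [ 21.9 -58.4  88. ] [32.5 62.5 88. ]
0.093 [ 56.9 -59.7  93. ] [58.4 62.5 93. ] [ 68.2 -63.3  93. ] [81.8 60.7 93. ] [ 25.8 -59.1  93. ] [36.4 61.3 93. ]
0.1 [ 62.2 -60.6 100. ] [ 63.7  60.8 100. ] [ 73.4 -64.1 100. ] [ 86.9  59.1 100. ] [ 31.2 -60.  100. ] [ 41.8  59.6 100. ]
[array([84.1, 62.5, 91. ]), array([ 82.7, -65. ,  91. ]), array([26.9, 60.1, 91. ]), array([ 24.3, -65.2,  91. ]), array([59.7, 56.9, 91. ]), array([ 59.5, -60.9,  91. ])]
```

```bash
cat >> h.py <<'E'
from scipy.spatial.transform import Rotation as Ro
O=np.array([.556,-.147,0]);K=Ro.from_euler('z',-4.5,degrees=True).as_matrix()
def go(kx,ky,z):
    s=read_state();q=s['eef_rot'];R=Ro.from_quat(np.r_[q[1:],q[0]]).as_matrix();p=s['ee_pos']
    t=O+K@np.array([kx,ky,z])/1e3
    yaw=np.arctan2(R[1,0],R[0,0]);print('now k',(K.T@(p-O)*1e3).round(1),'yaw',yaw,'F',(K.T@s['wrist_force']).round(1),s['time'],
     'move cm',(R.T@(t-p)*100).round(2),'turn',yaw+np.radians(4.5))
E
python3 -c "
from h import *
go(95,0,290)"
```

```text
now k [-305.6 -492.   230.2] yaw 0.3338770831414786 F [ 0.7 -0.3 -0.1] 0.1 move cm [ 56.42 -29.03  -5.91] turn 0.41241689948122345
```

Request:
servo_tool --pt "3 -1.5 -3 0.05 0" --pt "6.5 -3.4 -5.9 0.1 0" --pt "10 -5.1 -5.9 0.2 0" --pt "13.5 -6.9 -5.9 0.3 0" --pt "17 -8.7 -5.9 0.412 0" --pt "20.5 -10.5 -5.9 0.412 0" --pt "24 -12.3 -5.9 0.412 0" --pt "27.5 -14.1 -5.9 0.412 0" --force 20

```text
time: 0.77
ee_pos: [0.4276, -0.3887, 0.29]
eef_rot: [-0.0, 0.999, -0.039, -0.0]
wrist_force: [0.4, -0.6, 0.1]
opening: 0.003
gripper_force: 0.0
```

```bash
python3 -c "
from h import *
go(95,0,290)"
```

```text
now k [-109.1 -251.   290. ] yaw -0.0777278244250759 F [ 0.4 -0.5  0.1] 0.7667 move cm [ 20.43 -25.09   0.  ] turn 0.000811991914668922
```

Now +x first, then across, to stay clear of the flap.

Request:
servo_tool --pt "3.5 -1 0 0 0" --pt "7 -3 0 0 0" --pt "10.5 -5.5 0 0 0" --pt "14 -8 0 0 0" --pt "17 -10.5 0 0 0" --pt "20 -13 0 0 0" --pt "20.4 -16.5 0 0 0" --pt "20.4 -20 0 0 0"

```text
time: 1.43
ee_pos: [0.647, -0.2054, 0.2878]
eef_rot: [-0.0, 0.999, -0.039, -0.001]
wrist_force: [0.2, 0.0, 0.8]
opening: 0.001
gripper_force: 0.0
```

Request:
servo_tool --pt "0 -2.5 0 0 0" --pt "0 -5.1 0 0 0" --pt "0 -5.1 2 0 0" --pt "0 -5.1 4 0 0" --pt "0 -5.1 5 0 0" --pt "0 -5.1 5 0 0" --pt "0 -5.1 5 0 0" --pt "0 -5.1 5 0 0"

```text
time: 2.1
ee_pos: [0.6501, -0.1572, 0.2413]
eef_rot: [0.0, 0.999, -0.04, 0.001]
wrist_force: [-0.1, -0.3, 0.1]
opening: -0.002
gripper_force: 0.0
```

```bash
python3 -c "
from h import *
go(90,0,165)
import cv2
a=camera('wrist')[:,:,::-1];b=camera('scene')[200:340,200:340,::-1]
cv2.imwrite('pics/w1.png',np.hstack([cv2.resize(a[:,80:560],(400,400)),cv2.resize(b,(400,400),interpolation=2)]))"
```

```text
now k [ 94.6  -2.8 241.3] yaw -0.07919923193632174 F [-0.1 -0.3  0.1] 2.1 move cm [-0.48 -0.28  7.63] turn -0.0006594155965769094
```

View pics/w1.png

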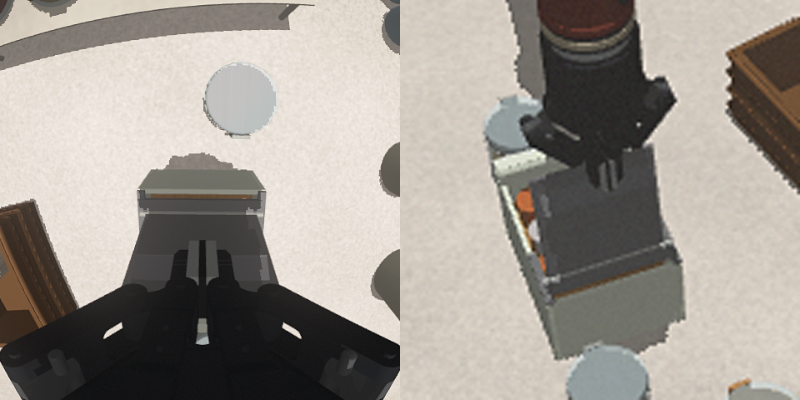

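The fingers stand behind the flap, and in the wrist view (left) the hinge wall top is at row ~190 and the flap's base at row ~213. I'll check the carriage from those rows before pushing.

Run:
```python
from h import *
c=get_calibration('wrist');T=c['T'];print(c['fx'],c['cx'],c['cy'],T[:3,3])
def w(u,v,z):
    a=np.array([u-c['cx'],v-c['cy']]);r=np.hypot(*a);t=r/c['fx'];a=a/r*np.sin(t)
    d=T[:3,:3]@np.array([a[0],-a[1],-np.cos(t)]);o=T[:3,3]
    return (K.T@(o+d*(z-o[2])/d[2]-O)*1e3).round(1)
for v in(170,190,193,207,213):
    print(v,w(320,v*1.2,.088),w(320,v*1.2,.095))
```

```text
371.64829954431775 322.4428215004889 235.007407334983 [ 0.72898484 -0.16264834  0.38448847]
170 [105.3  -0.   88. ] [106.9  -0.   95. ]
190 [84.8  0.1 88. ] [86.9  0.  95. ]
193 [81.7  0.1 88. ] [83.8  0.  95. ]
207 [66.8  0.1 88. ] [69.3  0.1 95. ]
213 [60.2  0.1 88. ] [62.9  0.1 95. ]
```

Request:
servo_tool --pt "0 -0.3 2 0 0" --pt "0 -0.3 4 0 0" --pt "0 -0.3 6 0 0" --pt "0 -0.3 8 0 0" --pt "0 -0.3 8 0 0" --pt "-1 -0.3 8 0 0" --pt "-1 -0.3 8 0 0" --pt "-1 -0.3 8 0 0"

```text
time: 2.87
ee_pos: [0.6407, -0.1532, 0.1622]
eef_rot: [0.0, 0.999, -0.039, 0.002]
wrist_force: [0.6, 0.8, -1.1]
opening: -0.003
gripper_force: 0.0
```

Wall top computes to x = 84.8 (true 85), and the hinge to about 60, so the carriage is back. Now the fold begins.

Request:
servo_tool --pt "-1 0 0 0 0" --pt "-1.8 0 0.1 0 0" --pt "-2.4 0 0.2 0 0" --pt "-3 0 0.3 0 0" --pt "-3.5 0 0.5 0 0" --pt "-4 0 0.7 0 0" --pt "-4.4 0 0.8 0 0" --pt "-4.7 0 0.9 0 0"

```text
time: 3.53
ee_pos: [0.5926, -0.149, 0.1511]
eef_rot: [-0.0, 0.999, -0.039, -0.0]
wrist_force: [0.3, 0.2, -1.3]
opening: -0.002
gripper_force: 0.4
```

```bash
python3 -c "
from h import *
go(23,0,142)"
```

```text
now k [ 36.7   0.9 151.1] yaw -0.07816365979568735 F [ 0.3  0.2 -1.3] 3.5333 move cm [-1.37  0.09  0.91] turn 0.0003761565440574821
```

Request:
servo_tool --pt "-0.5 0 0.3 0 0" --pt "-1 0 0.6 0 0" --pt "-1.4 0 0.9 0 0" --pt "-1.8 0 1.3 0 0" --pt "-2.2 0 1.7 0 0" --pt "-2.6 0 2.3 0 0" --pt "-2.6 0 2.3 0 0" --pt "-2.6 0 2.3 0 0"

```text
time: 4.2
ee_pos: [0.5662, -0.147, 0.1277]
eef_rot: [-0.0, 0.999, -0.039, -0.001]
wrist_force: [0.5, -0.2, 0.2]
opening: 0.0
gripper_force: 0.1
```

```bash
python3 -c "
from h import *
go(6,0,117)
import cv2
a=camera('wrist')[:,:,::-1];b=camera('scene')[200:340,200:340,::-1]
cv2.imwrite('pics/w2.png',np.hstack([cv2.resize(a[:,80:560],(400,400)),cv2.resize(b,(400,400),interpolation=2)]))"
```

```text
now k [ 10.2   0.8 127.7] yaw -0.07834841336895078 F [ 0.5 -0.2  0.2] 4.2 move cm [-0.41  0.08  1.07] turn 0.00019140297079404955
```

View pics/w2.png

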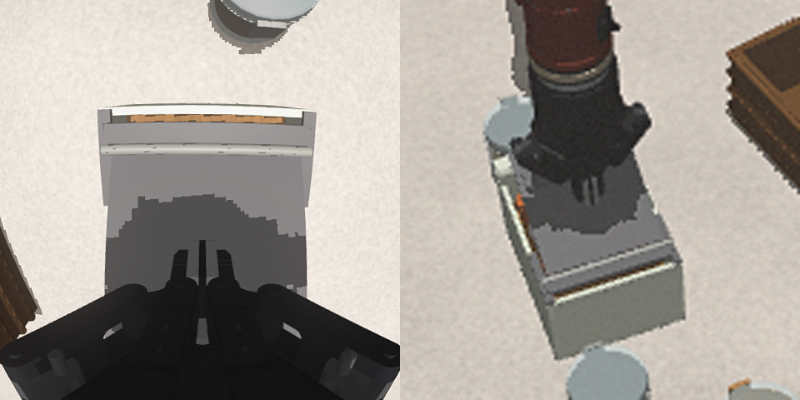

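The flap is leaning at about 30° beneath the fingers; the hinge rod shows at row ~149 in the wrist view. I'll check the carriage and continue down.

```bash
cat >> h.py <<'E'
def w(u,v,z):
    c=get_calibration('wrist');T=c['T'];a=np.array([u-c['cx'],v-c['cy']]);r=np.hypot(*a);t=r/c['fx'];a=a/r*np.sin(t)
    d=T[:3,:3]@np.array([a[0],-a[1],-np.cos(t)]);o=T[:3,3]
    return (K.T@(o+d*(z-o[2])/d[2]-O)*1e3).round(1)
E
python3 -c "
from h import *
print(w(320,105*1.2,.088),w(320,149*1.2,.094))"
```

```text
[86.7  2.7 88. ] [61.5  2.7 94. ]
```

Request:
servo_tool --pt "-0.2 0 0.5 0 0" --pt "-0.4 0 1.0 0 0" --pt "-0.6 0 1.5 0 0" --pt "-0.7 0 1.9 0 0" --pt "-0.8 0 2.3 0 0" --pt "-0.8 0 2.3 0 0" --pt "-0.8 0 2.3 0 0" --pt "-0.8 0 2.3 0 0"

```text
time: 4.97
ee_pos: [0.5587, -0.1463, 0.1052]
eef_rot: [-0.0, 0.999, -0.039, -0.0]
wrist_force: [-0.1, -1.0, 0.5]
opening: -0.001
gripper_force: 0.3
```

```bash
python3 -c "
from h import *
go(1,0,93)"
```

```text
now k [  2.7   0.9 105.2] yaw -0.0781485589778069 F [-0.  -1.   0.5] 4.9667 move cm [-0.16  0.09  1.22] turn 0.00039125736193793004
```

Request:
servo_tool --pt "0 0 0.3 0 0" --pt "-0.1 0 0.6 0 0" --pt "-0.1 0 0.8 0 0" --pt "-0.1 0 1.0 0 0" --pt "-0.1 0 1.1 0 0" --pt "-0.1 0 1.2 0 0" --pt "-0.1 0 1.25 0 0" --pt "-0.1 0 1.25 0 0"

```text
time: 5.63
ee_pos: [0.5581, -0.1463, 0.093]
eef_rot: [-0.0, 0.999, -0.039, 0.0]
wrist_force: [-0.3, -1.1, 2.0]
opening: -0.003
gripper_force: 1.1
```

```bash
python3 -c "
from h import *
go(1,0,91)"
```

```text
now k [ 2.1  0.8 93. ] yaw -0.07822514030982183 F [-0.2 -1.1  2. ] 5.6333 move cm [-0.11  0.08  0.2 ] turn 0.0003146760299229945
```

Request:
servo_tool --pt "0 0 0.05 0 0" --pt "0 0 0.1 0 0" --pt "0 0 0.1 0 0" --pt "-0.2 0 0.1 0 0" --pt "-0.4 0 0.1 0 0" --pt "-0.6 0 0.1 0 0" --pt "-0.8 0 0.1 0 0" --pt "-0.8 0 0.1 0 0"

```text
time: 6.3
ee_pos: [0.5516, -0.1458, 0.0927]
eef_rot: [0.0, 0.999, -0.039, 0.002]
wrist_force: [3.4, -0.8, 5.9]
opening: 0.004
gripper_force: 2.9
```

```bash
python3 -c "
from h import *
go(-34,0,92)"
```

```text
now k [-4.5  0.8 92.7] yaw -0.07811705666586603 F [ 3.4 -0.5  5.9] 6.3 move cm [-2.95  0.08  0.06] turn 0.00042275967387879476
```

Request:
servo_tool --pt "-0.2 0 0 0 0" --pt "-0.4 0 0 0 0" --pt "-0.6 0 0 0 0" --pt "-0.8 0 0 0 0" --pt "-1.0 0 0 0 0" --pt "-1.2 0 0 0 0" --pt "-1.4 0 0 0 0" --pt "-1.4 0 0 0 0"

```text
time: 6.97
ee_pos: [0.5379, -0.1448, 0.0926]
eef_rot: [0.0, 0.999, -0.039, 0.002]
wrist_force: [3.9, -0.8, 6.6]
opening: -0.002
gripper_force: 3.6
```

```bash
python3 -c "
from h import *
go(-34,0,92)"
```

```text
now k [-18.2   0.8  92.6] yaw -0.07804091776317269 F [ 3.9 -0.5  6.6] 6.9667 move cm [-1.58  0.08  0.06] turn 0.0004988985765721349
```

Request:
servo_tool --pt "-0.2 0 0 0 0" --pt "-0.4 0 0 0 0" --pt "-0.6 0 0 0 0" --pt "-0.8 0 0 0 0" --pt "-1.0 0 0 0 0" --pt "-1.2 0 0 0 0" --pt "-1.4 0 0 0 0" --pt "-1.4 0 0 0 0"

```text
time: 7.63
ee_pos: [0.5238, -0.1436, 0.0926]
eef_rot: [0.0, 0.999, -0.039, 0.002]
wrist_force: [3.9, -0.1, 5.4]
opening: -0.001
gripper_force: 3.8
```

```bash
python3 -c "
from h import *
go(-36,0,92)
import cv2
a=camera('wrist')[:,:,::-1];b=camera('scene')[200:340,200:340,::-1]
cv2.imwrite('pics/w3.png',np.hstack([cv2.resize(a[:,80:560],(400,400)),cv2.resize(b,(400,400),interpolation=2)]))
for v in range(60,180,10):print(v,w(320,v*1.2,.094)[0],end=' ')"
```

```text
now k [-32.4   0.9  92.6] yaw -0.07803864454781094 F [3.9 0.2 5.4] 7.6333 move cm [-0.36  0.09  0.06] turn 0.0005011717919338882
60 64.8 70 60.2 80 55.6 90 51.0 100 46.5 110 41.9 120 37.3 130 32.7 140 28.1 150 23.4 160 18.7 170 13.9
```

View pics/w3.png

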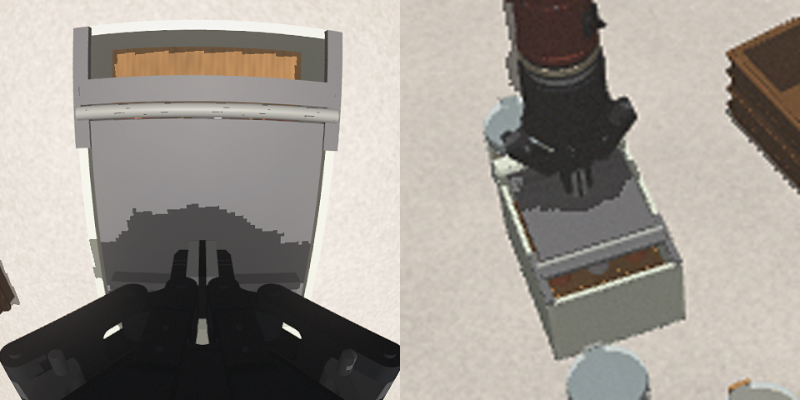

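The hinge rod (row ~111) now sits at x ≈ 41, about 20 mm forward. I'll nudge it to feel the stop, then release.

Request:
servo_tool --pt "-0.1 0 0 0 0" --pt "-0.2 0 0 0 0" --pt "-0.25 0 0 0 0" --pt "-0.3 0 0 0 0" --pt "-0.3 0 0 0 0" --pt "-0.3 0 0 0 0" --pt "-0.3 0 0 0 0" --pt "-0.3 0 0 0 0"

```text
time: 8.4
ee_pos: [0.5224, -0.1434, 0.0927]
eef_rot: [0.0, 0.999, -0.039, 0.004]
wrist_force: [6.9, 0.4, 4.1]
opening: 0.003
gripper_force: 4.0
```

```bash
python3 -c "
from h import *
go(-36,0,92)"
```

```text
now k [-33.7   0.9  92.7] yaw -0.07771348499223275 F [6.8 1.  4.1] 8.4 move cm [-0.23  0.09  0.07] turn 0.0008263313475120743
```

It stopped at TCP x = -33.7 mm with the force rising, as predicted for the end stop. Now ease off and lift.

Request:
servo_tool --pt "0.2 0 0 0 0" --pt "0.4 0 -0.1 0 0" --pt "0.5 0 -0.2 0 0" --pt "0.6 0 -0.5 0 0" --pt "0.6 0 -1.2 0 0" --pt "0.6 0 -2.5 0 0" --pt "0.6 0 -4.5 0 0" --pt "0.6 0 -7 0 0"

```text
time: 9.07
ee_pos: [0.5219, -0.1431, 0.1607]
eef_rot: [-0.001, 0.999, -0.039, -0.004]
wrist_force: [0.5, 0.3, 0.6]
opening: -0.001
gripper_force: 0.0
```

Request:
servo_tool --pt "0 0 -3 0 0" --pt "0 0 -6 0 0" --pt "0 0 -9 0 0" --pt "0 3 -10 0 0" --pt "0 7 -10 0 0" --pt "0 11 -10 0 0" --pt "0 14 -10 0 0" --pt "0 14 -10 0 0"

```text
time: 9.73
ee_pos: [0.5092, -0.2923, 0.2611]
eef_rot: [0.003, 0.999, -0.046, -0.003]
wrist_force: [-0.5, -1.1, 0.2]
opening: -0.003
gripper_force: 0.0
```

```bash
python3 -c "
from h import *
go(0,0,92)
import cv2
a=camera('top')[185:325,320:460,::-1];b=camera('scene')[200:340,200:340,::-1]
cv2.imwrite('pics/f.png',np.hstack([cv2.resize(x,(400,400),interpolation=2) for x in(a,b)]))"
```

```text
now k [ -35.2 -148.5  261.1] yaw -0.09123106101701338 F [-0.4 -1.2  0.2] 9.7333 move cm [  3.43 -14.99  16.8 ] turn -0.012691244677268551
```

View pics/f.png

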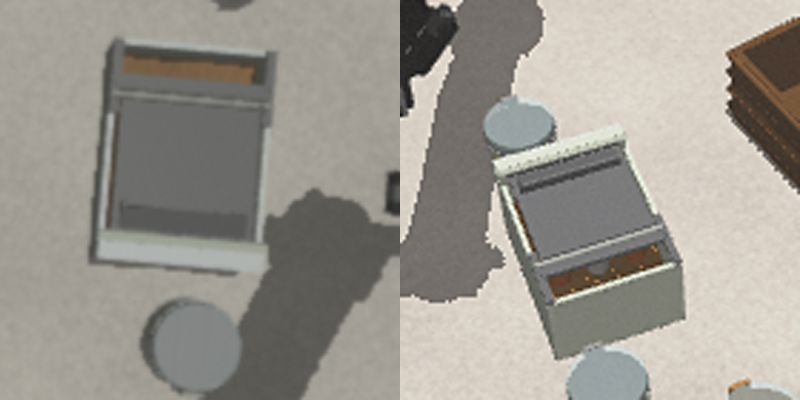

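The flap is flat, its edge is under the lip in both views, and the arm is clear.

```bash
python3 -c "
from cell import *
print(hand_in())"
```

```text
the job is handed in; nothing more can be done
None
```

The keeper is closed and handed in: the flap is flat with its edge under the lip, slid forward about 20 mm to its stop, and still tucked after I let go. I never pinched or lifted anything; the arm touched only the flap, and it is now clear of everything.

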